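# Turn the wide menu leaf over its spine

## Task

On the wooden menu stand on the bar, turn the wide leaf over the spine with your fingertips: push its free edge up from below, tip it over past upright and press it gently down until it lies flat on the other side. Do not pinch it or slap it down, leave the narrow leaf next to it as it lies, and leave the cups, jug and other things on the bar where they stand.

Things in the scene. Friction and masses are not known exactly. Their poses are not given: they have to be found in the camera images.
- stand: fixed wooden menu stand, 216 (x) x 130 (y) mm, deck top 56 mm above the table; origin at the centre of its underside. Its spine, a steel rod, runs along its own x axis over the middle of the deck. Own -y: the side where both leaves start; own +y: the landing side (roughly the robot's left). Under the 9 mm deck: pedestal 100 mm wide (y), on a foot 130 mm wide, 12 mm high
- wide_leaf (a joint): angle of the wide menu leaf about the spine: 0 = flat on the start side (-y of the stand), pi/2 = straight up, pi = flat on the landing side (+y); stops at 0 and pi. Starts at 0 to 0.35. The hinge is stiff: the leaf stays at any angle where it is left and does not fall; turning it takes up to 3 N at the free edge
- wide_leaf_hinge (a point): point on the spine axis at the middle of the wide leaf's width, 60 mm above the table; axes turn with the leaf, x along the spine. The leaf is a rigid white plate, 90 mm wide along the spine, 4 mm thick, about 0.13 kg, in either of two places 52 mm from the stand's middle along the spine
- wide_leaf_edge (a point): middle of the wide leaf's free edge, at half thickness, 130 mm from the spine axis. The leaf overhangs the deck by 65 mm, on either side, with 58 mm of free height to the table under a flat leaf, so that a tilted fingertip goes under its free edge
- narrow_leaf (a joint): angle of the narrow leaf, same meaning and same stiff hinge; it is 50 mm wide along the spine, otherwise alike, in the other place on the same spine; starts at 0 to 0.35 and is to be left there
- narrow_leaf_edge (a point): middle of the narrow leaf's free edge, 130 mm from the spine axis
- jug: bystander: steel milk jug, 84 mm across, 100 mm tall, handle on one side; origin at the centre of its underside
- cup: bystander: white coffee cup, 86 mm across, 65 mm tall; origin at the centre of its underside
- espresso_cup: bystander: small white cup, 60 mm across, 52 mm tall, on the table beyond the start side of the stand, about 260 mm from the spine; origin at the centre of its underside
- tamper: bystander: steel coffee tamper, 58 mm across, 90 mm tall; origin at the centre of its underside
- syrup: bystander: glass syrup bottle, 64 mm across, 220 mm tall, on the table beyond the landing side, about 290 mm from the spine; origin at the centre of its underside
- sugar_jar: bystander: amber jar, 68 mm across, 85 mm tall; origin at the centre of its underside
- spoon: bystander: steel spoon lying down, 140 mm long; origin at the centre of its underside as it lies, its own x axis along it

How it is judged:
On the way:
1. the wide leaf stands about upright or beyond (value of joint wide_leaf above 1.4 rad), for 0.05 s.
At the end, for the whole second after the job is handed in: the wide leaf lies flat on the other side of the spine (within 0.1 rad, 13 mm at its edge) and is at rest; the narrow leaf's edge is within 12 mm of where it was and every bystander within 20 mm (value of joint wide_leaf above 3.04 rad and velocity of joint wide_leaf between -0.05 and 0.05 rad/s and distance of narrow_leaf_edge from where it was at the start of the episode below 0.012 m and distance of each of jug, cup, espresso_cup, tamper, syrup, sugar_jar, spoon from where it was at the start of the episode below 0.02 m); the robot touches nothing.
It fails at once if the wide leaf is swung or slapped over (faster than 4 rad/s) (velocity of joint wide_leaf above 4 rad/s).
It fails at once if the wide leaf is squeezed or pressed with more than 30 N (contact force between the fingers and wide_leaf above 30 N).
It fails at once if the narrow leaf is turned (edge moved more than 25 mm) (distance of narrow_leaf_edge from where it was at the start of the episode above 0.025 m).
It fails at once if a bystander is lifted, carried or knocked more than 30 mm (distance of any of jug, cup, espresso_cup, tamper, syrup, sugar_jar, spoon from where it was at the start of the episode above 0.03 m).
It also fails if it takes over 38 s, if anything falls off the work surface, if the arm or the gripper's body presses on something with over 40 N, if the wrist force passes 120 N, or if a joint passes its speed limit or range.

## Robot

A 6-joint arm with a two-finger parallel gripper is mounted at the origin on the work surface. World frame = base frame: x ahead of the robot, y to its left, z up, the work surface at z = 0. Lengths are in m, angles in rad, forces in N, time in s.
With the tool pointing down it reaches from about 0.3 to 0.775 m from the base axis. Payload 14.6 kg.
Tool frame: the origin (TCP) lies midway between the tips of the shut fingers; the grasp point (between the pads) lies 19 mm behind it (ctrl.pinch_z is the distance from the TCP to the grasp point, in m); z points along the fingers, y is the line along which they close (so a half turn about z gives the same grasp; the last joint's range is limited). The gripper opens to 94 mm and grips with 3 to 60 N. Pads are 16 mm wide; open, the fingers measure 119 mm over their backs; the gripper's body (75 mm by 177 mm) begins 78 mm behind the grasp point.
Start: joints at [1.192, 0.3, 1.521, -0, 1.321, -0.067], TCP at [0.169, 0.523, 0.205] pointing down, gripper open.
Joint ranges: [-3.03, 3.03], [-0.79, 2.21], [0.23, 2.52], [-1.04, 4.18], [0, 3.07], [-2.55, 2.55]. Speed limits (rad/s): [2.22, 2.22, 2.57, 3.14, 3.14, 3.14].

## Interface

Orientations are given as [roll, pitch, yaw] about the fixed x, y, z axes, in that order (R = Rz(yaw) Ry(pitch) Rx(roll)).
In Python, from station import ctrl gives the robot as it stands.
- The arm moves only by the tool jog_arm, never from a script. Its argument "motion" is a list of rows, each a list of 7 numbers: the shift along the tool's x, y, z in m, then the turn, a rotation vector about the tool's x, y, z in rad, then the opening, from -1 (shut) to 1 (fully open). In form: [[tx, ty, tz, rx, ry, rz, gripper], ...]. A call has 1 to 5 rows; each row shifts and turns the commanded pose from where the row before left it, along the tool's axes as they then stand; what a row does not reach is not made up. A row lasts 1/10 s, in which the tool goes at most 50 mm and 8.59 degrees, less where a joint would pass 70% of its speed; a pose out of reach is approached as far as the arm can. A call is refused whole if a number of a shift passes 0.05 or a number of a turn 0.15, either way. A call with a gripper value outside its range is refused whole. The fingers move at their own pace and stop on an object; "squeeze" is the grip in N (left out, the last holds). Time passes only in rows, so rows that do not move let the fingers close. It gives the time, the measured TCP pose, the force, the opening and the grip force at its end, in the units of the state.
- ctrl.get_obs(): the state, without advancing time (a new reading comes with each control period).
- ctrl.camera(name): name is "side" or "top" or "wrist"; returns the picture (400x640x3 uint8, red, green, blue); there is no depth.
- ctrl.camera_model(name): a dict with "intrinsics" (3x3 intrinsics, pixels), "rvec" (rotation vector, rad) and "tvec" (3), from world to camera coordinates, as OpenCV has them. Camera axes: x right, y down, z forward; pixel columns grow to the right and rows downward; lengths in m; the calibration is good to about 2 mm. The wrist camera is an equidistant fisheye: a pixel r from the principal point sees the ray r / f radians off the axis. A picture is of the moment at which its call begins: read the wrist's pose just before it. camera_model takes no time and is no camera call; for the wrist camera it gives the pose at the moment of the call.
- ctrl.hand_in(): hands the job in; it is judged then, once.
The state is a dict: "time_s": time; "qpos": joint angles; "joint_vel": joint speeds; "tau": joint torques, N m; "ee_pos": TCP position; "eef_rot": TCP orientation; "force": force on the tool from outside, world axes, zero at the start; "moment": the same for the moment, N m; "grip_width": finger opening in m; "grip_force": force on a finger pad.
Only numpy, scipy, OpenCV 4.12 (cv2) and the standard library are available. Lean on these libraries where they do the work, as an engineer would, in place of code of your own. Each camera call takes 0.05 s, during which the arm holds its last target. There are 200 camera calls.

## Working session

There is one attempt and no reset: what is moved stays moved. The work goes in short steps, Python scripts to look and compute and a tool call to move; the robot and the scene stay as the last step left them, time stands still between calls to the robot, and variables do not carry over. Pictures are saved under pics/ and viewed, at most 10 in all, crops included, and the job is handed in when it is done.

Besides the shell and the picture viewer there is one more tool, called as name(argument=value, ...), one argument or row to a line, values as JSON. jog_arm: Moves the arm, as the interface text tells. Its arguments: {"type":"object","properties":{"motion":{"type":"array"},"squeeze":{"type":"number"}},"required":["motion"]}

```bash
mkdir -p pics
python3 - <<'E'
from station import ctrl
import cv2
o=ctrl.get_obs();print(o)
for n in ("top","side"):
    cv2.imwrite(f"pics/{n}0.png",ctrl.camera(n)[:,:,::-1]);print(ctrl.camera_model(n))
E
```

```text
{'time_s': 0.0, 'qpos': array([ 1.19242781e+00,  3.00490842e-01,  1.52159362e+00, -3.67439935e-06,
        1.32070037e+00, -6.65996304e-02]), 'joint_vel': array([ 0.00199201,  0.00164149,  0.00022075, -0.00040756,  0.00019137,
       -0.00092791]), 'tau': array([-4.63274337e-04, -5.31804979e+01, -3.52723038e+01,  7.07690092e-02,
        2.45692651e-02, -1.60393733e-04]), 'ee_pos': array([0.16861245, 0.52323426, 0.2048702 ]), 'eef_rot': array([-3.14040289e+00, -7.57885512e-05,  2.82982463e+00]), 'force': array([ 0.03438112, -0.8074407 ,  0.27551116]), 'moment': array([ 0.00419089, -0.01145301,  0.00268939]), 'grip_force': 0.0, 'grip_width': 0.09388536431745602}
{'intrinsics': array([[423.21571307,   0.        , 317.46426131],
       [  0.        , 423.21571307, 206.38263719],
       [  0.        ,   0.        ,   1.        ]]), 'rvec': array([ 2.20126212, -2.16160825,  0.15443743]), 'tvec': array([0.00726014, 0.60285866, 1.09513715])}
{'intrinsics': array([[394.995983  ,   0.        , 314.19491927],
       [  0.        , 394.995983  , 202.83727966],
       [  0.        ,   0.        ,   1.        ]]), 'rvec': array([ 0.52524212, -2.81010295,  1.01565623]), 'tvec': array([0.55756276, 0.17518208, 0.84705721])}
```

View pics/top0.png

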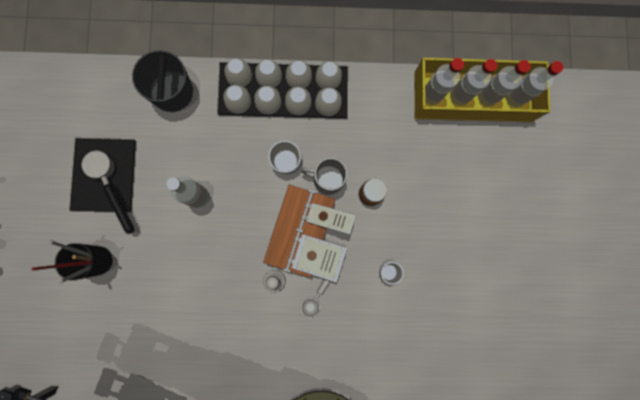

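View pics/side0.png

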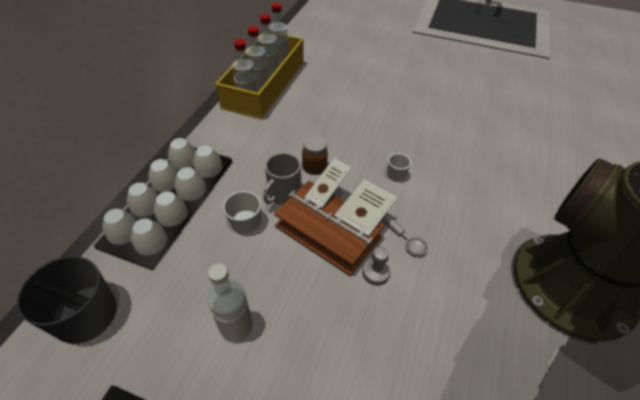

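The top view shows the stand at about (300,232), with the wide leaf near the robot at (320,258) and the narrow leaf at (330,218). The tamper is at (274,282), the spoon near (315,297), the espresso cup at (391,272) and the jar at (373,192). I'll enlarge both views.

Run:
```python
import cv2
a=cv2.imread("pics/top0.png")[170:320,250:410];cv2.imwrite("pics/tc.png",cv2.resize(a,None,fx=4,fy=4,interpolation=2)[:600])
a=cv2.imread("pics/side0.png")[140:290,260:440];cv2.imwrite("pics/sc.png",cv2.resize(a,None,fx=4,fy=4,interpolation=2))
```

```text
(no output)
```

View pics/tc.png

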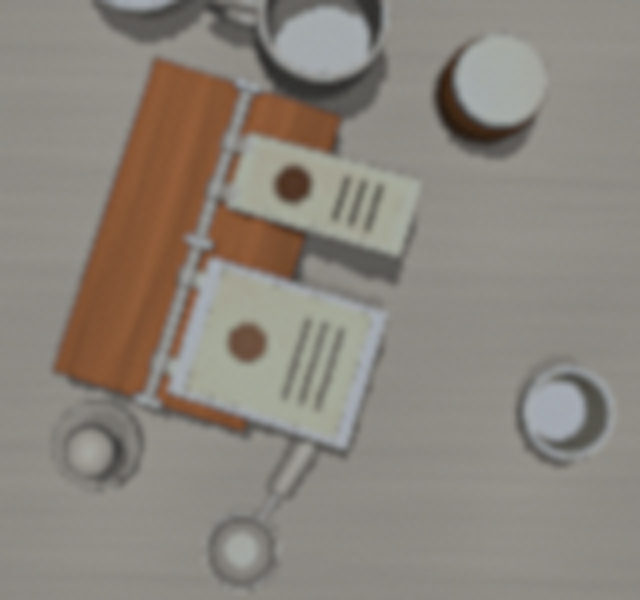

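View pics/sc.png

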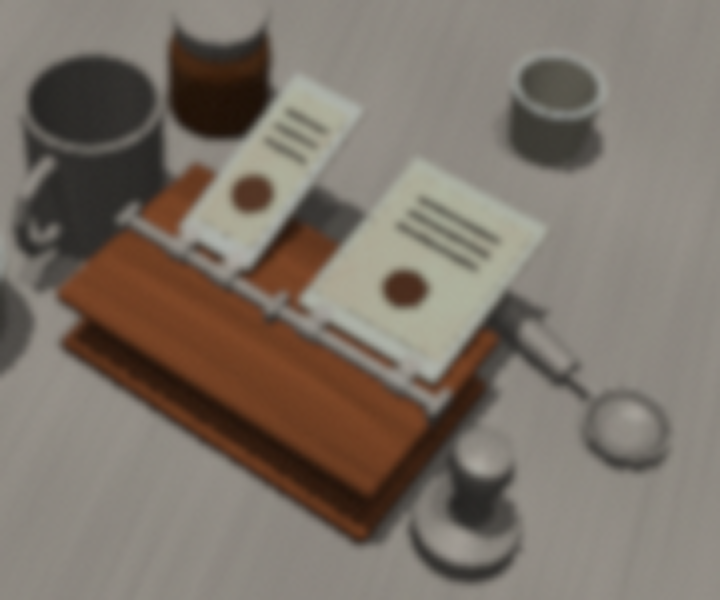

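```bash
cat > h.py <<'E'
import numpy as np,cv2
from station import ctrl
def PM(n):
    m=ctrl.camera_model(n);R=cv2.Rodrigues(m["rvec"])[0];return m["intrinsics"],R,m["tvec"]
def full(n,p): o=dict(top=(250,170),side=(260,140))[n]; return np.array([o[0]+p[0]/4,o[1]+p[1]/4])
def tri(pt,ps):
    P=[(lambda K,R,t:K@np.c_[R,t])(*PM(n)) for n in("top","side")]
    X=cv2.triangulatePoints(P[0],P[1],full("top",pt),full("side",ps)).ravel();return X[:3]/X[3]
def plane(n,p,z):
    K,R,t=PM(n);d=R.T@np.linalg.solve(K,[*full(n,p),1]);c=-R.T@t;return c+d*(z-c[2])/d[2]
E
python3 - <<'E'
from h import *
np.set_printoptions(precision=4,suppress=True)
for k,a,b in [("spF",(246,85),(130,212)),("spN",(150,402),(438,402)),("wF",(385,312),(420,160)),("wN",(347,450),(547,230)),
  ("wsF",(212,262),(302,298)),("wsN",(172,390),(432,378)),("nF",(421,181),(300,72)),("nN",(402,256),(363,107))]: print(k,tri(a,b))
for k,p,z in [("spF",(246,85),.062),("spN",(150,402),.062),("esp",(565,412),.05),("tamper top",(92,450),.09),("jar",(500,83),.085),("spoonbowl",(240,550),.01),("spoonhandle",(305,450),.005),("jug",(322,25),.1),("deckNL",(55,370),.056),("deckFL",(155,60),.056)]: print(k,plane("top",p,z))
K,R,t=PM("top")
E
```

```text
spF [0.638  0.0354 0.0663]
spN [0.435  0.0931 0.0601]
wF [ 0.4924 -0.0551  0.0779]
wN [ 0.4079 -0.0318  0.076 ]
wsF [0.5245 0.0554 0.0626]
wsN [0.4425 0.0792 0.0599]
nF [ 0.5743 -0.0744  0.1024]
nN [ 0.5292 -0.0627  0.1004]
spF [0.6387 0.0354 0.062 ]
spN [0.4337 0.0928 0.062 ]
esp [ 0.4308 -0.1755  0.05  ]
tamper top [0.4051 0.1269 0.09  ]
jar [ 0.6401 -0.1268  0.085 ]
spoonbowl [0.3355 0.0329 0.01  ]
spoonhandle [ 0.401  -0.0096  0.005 ]
jug [ 0.6725 -0.0113  0.1   ]
deckNL [0.4528 0.1542 0.056 ]
deckFL [0.6548 0.0951 0.056 ]
```

The triangulated points match the given sizes. The spine centre is at about (0.537, 0.065), yaw −0.275, the wide leaf is at about 0.13 rad and the narrow leaf at about 0.32 rad. Next is a helper that works out the rows.

```bash
cat >> h.py <<'E'
from scipy.spatial.transform import Rotation as Ro, Slerp
C=np.array([.5365,.0645,0]);ex=np.array([.9625,-.2714,0]);es=np.array([.2714,.9625,0]);ez=np.array([0,0,1.])
X0=-.062
def pose(x,s,z,al):  # al: tool axis angle below horizontal, deg
    a=np.radians(al);tz=np.cos(a)*es-np.sin(a)*ez
    return C+x*ex+s*es+z*ez, Ro.from_matrix(np.c_[np.cross(ex,tz),ex,tz])
def leaf(th,al,L=.025,gap=0):   # TCP so that the finger touches the leaf at angle th
    u=np.array([-np.cos(th),np.sin(th)]);n=np.array([np.sin(th),np.cos(th)]);a=np.radians(al)
    E=np.array([0,.06])+.13*u-(.002+gap)*n
    k=E+L*np.array([np.cos(a),-np.sin(a)]) if a>=th else E-L*u
    t=k-.008*np.array([np.sin(a),np.cos(a)]);return pose(X0,t[0],t[1],al)
def cur():
    o=ctrl.get_obs();return o["ee_pos"],Ro.from_euler("xyz",o["eef_rot"]),o
def rows(wps,step=.045,turn=.14,g=-1):
    p,R,o=cur();out=[]
    for P,Q in wps:
        d=(R.inv()*Q).magnitude();N=max(1,int(np.ceil(max(np.linalg.norm(P-p)/step,d/turn))));p0,R0=p,R
        for i in range(1,N+1):
            pn=p0+(P-p0)*i/N;Rn=R0*Ro.from_rotvec((R0.inv()*Q).as_rotvec()*i/N)
            r=[*np.round(R.inv().apply(pn-p),3),*np.round((R.inv()*Rn).as_rotvec(),3),g];out.append([float(v)+0. for v in r])
            R2=R*Ro.from_rotvec(r[3:6]);p=p+R.apply(r[:3]);R=R2
    for i in range(0,len(out),5): print(str(out[i:i+5]).replace(" ",""))
def st():
    p,R,o=cur();d=p-C;z=R.as_matrix()[:,2];print("t",round(o["time_s"],2),"x,s,z",np.round([d@ex,d@es,p[2]],4),"al",np.round(np.degrees(np.arctan2(-z[2],z@es)),1),"F",np.round(o["force"],1),"q",np.round(o["qpos"],2),"gw",round(o["grip_width"],3))
E
python3 - <<'E'
from h import *
st();rows([pose(X0,-.19,.30,90),pose(X0,-.19,.2,45)])
E
```

```text
t 0.1 x,s,z [-0.4786  0.3417  0.2049] al 90.1 F [0.5 0.1 0.1] q [ 1.19  0.3   1.52 -0.    1.32 -0.07] gw 0.094
[[-0.027,-0.032,-0.006,0.0,0.0,0.096,-1.0],[-0.03,-0.03,-0.006,0.0,0.0,0.096,-1.0],[-0.033,-0.026,-0.006,0.0,0.0,0.096,-1.0],[-0.036,-0.023,-0.006,0.0,0.0,0.095,-1.0],[-0.037,-0.02,-0.006,0.0,0.0,0.096,-1.0]]
[[-0.039,-0.016,-0.005,0.0,0.0,0.096,-1.0],[-0.04,-0.012,-0.006,0.0,0.0,0.096,-1.0],[-0.042,-0.009,-0.006,0.0,0.0,0.096,-1.0],[-0.042,-0.004,-0.006,0.0,0.001,0.096,-1.0],[-0.042,0.0,-0.006,0.0,0.0,0.096,-1.0]]
[[-0.042,0.004,-0.006,0.0,0.0,0.095,-1.0],[-0.042,0.007,-0.006,-0.001,0.0,0.096,-1.0],[-0.04,0.012,-0.006,0.0,0.0,0.096,-1.0],[-0.039,0.016,-0.006,0.0,0.0,0.096,-1.0],[-0.038,0.019,-0.006,0.0,0.0,0.096,-1.0]]
[[-0.036,0.023,-0.006,0.0,0.0,0.096,-1.0],[0.0,0.0,0.017,0.0,0.131,0.0,-1.0],[-0.002,0.0,0.016,0.0,0.131,0.0,-1.0],[-0.004,0.0,0.016,0.0,0.131,0.0,-1.0],[-0.007,0.0,0.016,0.0,0.131,0.0,-1.0]]
[[-0.008,0.0,0.014,0.0,0.13,0.0,-1.0],[-0.01,-0.001,0.014,0.0,0.131,0.0,-1.0]]
```

jog_arm(
  motion=[
    [-0.027,-0.032,-0.006,0,0,0.096,-1],
    [-0.03,-0.03,-0.006,0,0,0.096,-1],
    [-0.033,-0.026,-0.006,0,0,0.096,-1],
    [-0.036,-0.023,-0.006,0,0,0.095,-1],
    [-0.037,-0.02,-0.006,0,0,0.096,-1],
  ],
)

```text
time_s: 0.6
ee_pos: [0.2491, 0.3266, 0.2354]
eef_rot: [-3.141, 0.0, 2.347]
force: [0.4, -0.6, 1.4]
grip_width: 0.0577
grip_force: 0.0
```

jog_arm(
  motion=[
    [-0.039,-0.016,-0.005,0,0,0.096,-1],
    [-0.04,-0.012,-0.006,0,0,0.096,-1],
    [-0.042,-0.009,-0.006,0,0,0.096,-1],
    [-0.042,-0.004,-0.006,0,0.001,0.096,-1],
    [-0.042,0,-0.006,0,0,0.096,-1],
  ],
)

```text
time_s: 1.1
ee_pos: [0.3294, 0.1314, 0.2647]
eef_rot: [3.141, -0.001, 1.867]
force: [0.6, 0.4, -0.2]
grip_width: 0.0175
grip_force: 0.0
```

jog_arm(
  motion=[
    [-0.042,0.004,-0.006,0,0,0.095,-1],
    [-0.042,0.007,-0.006,-0.001,0,0.096,-1],
    [-0.04,0.012,-0.006,0,0,0.096,-1],
    [-0.039,0.016,-0.006,0,0,0.096,-1],
    [-0.038,0.019,-0.006,0,0,0.096,-1],
  ],
)

```text
time_s: 1.6
ee_pos: [0.4097, -0.0641, 0.2944]
eef_rot: [3.141, -0.001, 1.388]
force: [1.1, -0.6, -0.5]
grip_width: 0.0009
grip_force: 0.0
```

Run:
```python
from h import *
st();rows([pose(X0,-.2,.28,90),pose(X0,-.2,.2,45)],turn=.1)
```

```text
t 1.6 x,s,z [-0.0871 -0.1582  0.2944] al 89.9 F [ 1.1 -0.6 -0.5] q [-0.24 -0.07  1.73  0.    1.48 -0.06] gw 0.001
[[-0.022,0.011,0.007,0.0,-0.001,0.046,-1.0],[-0.021,0.011,0.007,0.0,0.0,0.046,-1.0],[0.0,0.0,0.01,0.0,0.098,0.0,-1.0],[-0.001,0.0,0.01,0.0,0.098,0.0,-1.0],[-0.002,0.0,0.01,0.0,0.098,0.0,-1.0]]
[[-0.003,0.0,0.009,0.0,0.099,0.0,-1.0],[-0.004,0.0,0.01,0.0,0.098,0.0,-1.0],[-0.005,0.0,0.009,0.0,0.098,0.0,-1.0],[-0.005,0.0,0.008,0.0,0.098,0.0,-1.0],[-0.007,0.0,0.008,0.0,0.098,0.0,-1.0]]
```

jog_arm(
  motion=[
    [-0.022,0.011,0.007,0,-0.001,0.046,-1],
    [-0.021,0.011,0.007,0,0,0.046,-1],
    [0,0,0.01,0,0.098,0,-1],
    [-0.001,0,0.01,0,0.098,0,-1],
    [-0.002,0,0.01,0,0.098,0,-1],
  ],
)

```text
time_s: 2.1
ee_pos: [0.4225, -0.1089, 0.2497]
eef_rot: [3.14, -0.298, 1.3]
force: [-0.3, 1.1, 0.6]
grip_width: 0.0006
grip_force: 0.0
```

jog_arm(
  motion=[
    [-0.003,0,0.009,0,0.099,0,-1],
    [-0.004,0,0.01,0,0.098,0,-1],
    [-0.005,0,0.009,0,0.098,0,-1],
    [-0.005,0,0.008,0,0.098,0,-1],
    [-0.007,0,0.008,0,0.098,0,-1],
  ],
)

```text
time_s: 2.6
ee_pos: [0.4224, -0.1094, 0.1992]
eef_rot: [3.14, -0.789, 1.3]
force: [0.6, 0.1, 0.6]
grip_width: 0.0007
grip_force: 0.0
```

Run:
```python
from h import *
st();rows([pose(X0,-.19,.1,45),pose(X0,-.175,.04,45),pose(X0,-.115,.04,45)],step=.03)
```

```text
t 2.6 x,s,z [-0.0626 -0.1983  0.1992] al 44.8 F [0.6 0.1 0.6] q [-0.75  0.23  1.83  0.68  1.53 -0.67] gw 0.001
[[-0.016,0.0,0.019,0.0,-0.001,0.001,-1.0],[-0.016,0.0,0.019,-0.001,-0.001,0.001,-1.0],[-0.016,0.0,0.019,0.0,-0.001,0.0,-1.0],[-0.016,0.001,0.019,0.0,-0.001,0.001,-1.0],[-0.011,0.0,0.018,0.0,0.0,0.0,-1.0]]
[[-0.01,0.0,0.017,0.0,0.0,0.0,-1.0],[-0.011,0.0,0.018,0.0,0.0,0.0,-1.0],[0.021,0.0,0.021,0.0,0.0,0.0,-1.0],[0.021,0.0,0.021,0.0,0.0,0.0,-1.0]]
```

jog_arm(
  motion=[
    [-0.016,0,0.019,0,-0.001,0.001,-1],
    [-0.016,0,0.019,-0.001,-0.001,0.001,-1],
    [-0.016,0,0.019,0,-0.001,0,-1],
    [-0.016,0.001,0.019,0,-0.001,0.001,-1],
    [-0.011,0,0.018,0,0,0,-1],
  ],
)

```text
time_s: 3.1
ee_pos: [0.4266, -0.0966, 0.0784]
eef_rot: [-3.139, -0.781, 1.295]
force: [0.0, -0.3, 0.1]
grip_width: 0.0004
grip_force: 0.0
```

jog_arm(
  motion=[
    [-0.01,0,0.017,0,0,0,-1],
    [-0.011,0,0.018,0,0,0,-1],
    [0,0,0,0,0,0,-1],
  ],
)

```text
time_s: 3.4
ee_pos: [0.4285, -0.0863, 0.0385]
eef_rot: [-3.135, -0.783, 1.293]
force: [0.1, -0.3, 0.8]
grip_width: 0.0005
grip_force: 0.0
```

Run:
```python
from h import *
st()
a=ctrl.camera("side")[90:290,240:480,::-1];t=ctrl.camera("top")[170:320,250:450,::-1]
cv2.imwrite("pics/c1.png",np.vstack([cv2.resize(a,(480,400),interpolation=2)[:300],cv2.resize(t,(480,360),interpolation=2)[:300]]))
rows([pose(X0,-.115,.04,45)],step=.03)
```

```text
t 3.4 x,s,z [-0.063  -0.1744  0.0385] al 45.2 F [ 0.1 -0.3  0.8] q [-0.7   0.49  1.93  0.75  1.22 -0.88] gw 0.0
[[0.014,0.0,0.014,-0.001,0.001,0.0,-1.0],[0.014,0.0,0.015,0.0,0.002,0.0,-1.0],[0.014,0.0,0.014,-0.001,0.001,0.0,-1.0]]
```

View pics/c1.png

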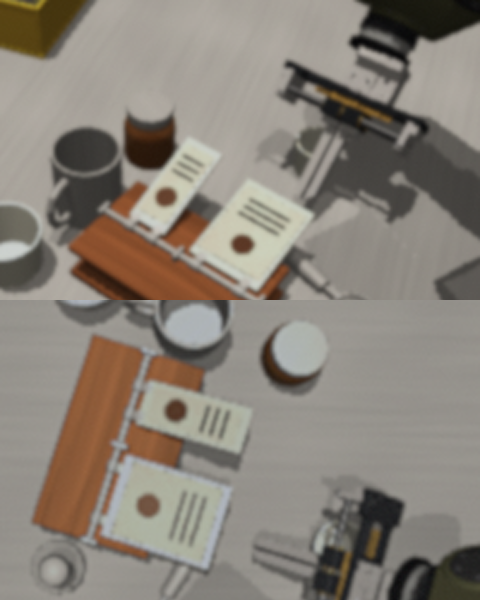

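The fingertip sits just outside the wide leaf's free edge, at (253,552) in the lower half. It's aimed at the half nearer the robot, clear of the narrow leaf, and the espresso cup below the gripper hasn't moved. I'll insert it under the leaf and lift.

jog_arm(
  motion=[
    [0.014,0,0.014,-0.001,0.001,0,-1],
    [0.014,0,0.015,0,0.002,0,-1],
    [0.014,0,0.014,-0.001,0.001,0,-1],
    [0,0,0,0,0,0,-1],
  ],
)

```text
time_s: 3.9
ee_pos: [0.4461, -0.0285, 0.0404]
eef_rot: [3.139, -0.785, 1.299]
force: [-0.9, -0.6, 0.1]
grip_width: 0.0007
grip_force: 0.0
```

Run:
```python
from h import *
st();rows([leaf(t,45) for t in np.arange(.15,.80,.08)],step=.02)
```

```text
t 3.9 x,s,z [-0.0618 -0.114   0.0404] al 45.0 F [-0.9 -0.6  0.1] q [-0.58  0.46  1.98  0.83  1.15 -0.84] gw 0.001
[[0.008,0.0,-0.012,0.0,0.0,0.002,-1.0],[0.008,0.0,-0.006,0.0,0.0,0.0,-1.0],[0.009,0.0,-0.005,0.0,0.0,0.0,-1.0],[0.01,0.0,-0.004,0.0,0.0,0.0,-1.0],[0.009,0.0,-0.004,0.0,0.0,0.0,-1.0]]
[[0.01,0.0,-0.003,0.0,0.0,0.0,-1.0],[0.01,0.0,-0.002,0.0,0.0,0.0,-1.0],[0.011,0.0,-0.002,0.0,0.0,0.0,-1.0],[0.01,0.0,0.0,0.0,0.0,0.0,-1.0]]
```

jog_arm(
  motion=[
    [0.008,0,-0.01,0,0,0,-1],
    [0.008,0,-0.006,0,0,0,-1],
    [0.009,0,-0.005,0,0,0,-1],
    [0.01,0,-0.004,0,0,0,-1],
    [0.009,0,-0.004,0,0,0,-1],
  ],
)

```text
time_s: 4.4
ee_pos: [0.449, -0.0197, 0.0922]
eef_rot: [3.139, -0.784, 1.296]
force: [0.9, -3.5, -1.1]
grip_width: 0.0005
grip_force: 1.3
```

jog_arm(
  motion=[
    [0.01,0,-0.003,0,0,0,-1],
    [0.01,0,-0.002,0,0,0,-1],
    [0.011,0,-0.002,0,0,0,-1],
    [0.01,0,0,0,0,0,-1],
  ],
)

```text
time_s: 4.8
ee_pos: [0.4552, 0.0045, 0.1256]
eef_rot: [3.141, -0.785, 1.296]
force: [-0.3, -2.6, 0.1]
grip_width: 0.0007
grip_force: 1.1
```

Run:
```python
from h import *
st()
a=ctrl.camera("side")[90:290,240:480,::-1]
cv2.imwrite("pics/c2.png",cv2.resize(a,(480,400),interpolation=2))
rows([leaf(t,min(90,np.degrees(t)+.01)) for t in np.arange(.86,1.66,.08)],step=.025)
```

```text
t 4.8 x,s,z [-0.0619 -0.0798  0.1256] al 45.0 F [-0.3 -2.6  0.1] q [-0.5   0.28  1.97  0.81  1.25 -0.64] gw 0.001
[[0.007,0.0,-0.003,0.001,-0.075,0.001,-1.0],[0.008,0.0,0.0,0.0,-0.08,0.0,-1.0],[0.009,0.0,-0.001,0.0,-0.08,0.0,-1.0],[0.008,0.0,0.0,0.0,-0.08,0.0,-1.0],[0.009,0.0,0.0,0.0,-0.08,0.0,-1.0]]
[[0.008,0.0,-0.001,0.0,-0.08,0.0,-1.0],[0.008,0.0,0.0,0.0,-0.08,0.0,-1.0],[0.009,0.0,-0.001,0.0,-0.08,0.0,-1.0],[0.008,0.0,0.0,0.0,-0.08,0.0,-1.0],[0.009,0.0,-0.001,0.0,-0.07,0.0,-1.0]]
```

View pics/c2.png

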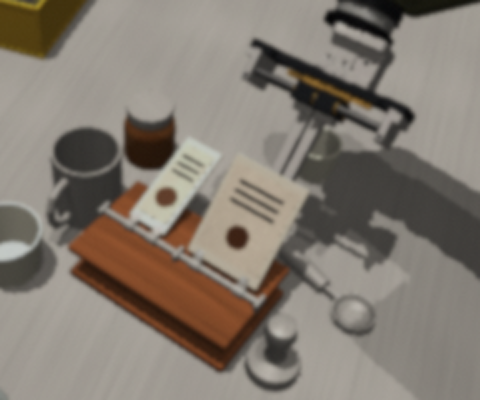

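The leaf's edge has risen to about (240–310, 150–185), roughly 0.7 rad, with the finger behind it. The narrow leaf and the other things haven't moved, so I'll carry on.

jog_arm(
  motion=[
    [0.007,0,-0.003,0.001,-0.075,0.001,-1],
    [0.008,0,0,0,-0.08,0,-1],
    [0.009,0,-0.001,0,-0.08,0,-1],
    [0.008,0,0,0,-0.08,0,-1],
    [0.009,0,0,0,-0.08,0,-1],
  ],
)

```text
time_s: 5.35
ee_pos: [0.4634, 0.0335, 0.152]
eef_rot: [-3.141, -0.387, 1.295]
force: [-1.0, -0.8, -0.1]
grip_width: 0.0005
grip_force: 0.9
```

jog_arm(
  motion=[
    [0.008,0,-0.001,0,-0.08,0,-1],
    [0.008,0,0,0,-0.08,0,-1],
    [0.009,0,-0.001,0,-0.08,0,-1],
    [0.008,0,0,0,-0.08,0,-1],
    [0.009,0,-0.001,0,-0.07,0,-1],
  ],
)

```text
time_s: 5.85
ee_pos: [0.4742, 0.0723, 0.164]
eef_rot: [-3.141, 0.003, 1.296]
force: [-0.8, -1.3, -1.6]
grip_width: 0.0005
grip_force: 0.7
```

Run:
```python
from h import *
st();rows([leaf(t,90) for t in np.arange(1.74,2.9,.08)],step=.025)
```

```text
t 5.85 x,s,z [-0.0621 -0.0094  0.164 ] al 90.2 F [-0.8 -1.3 -1.6] q [ 0.08  0.19  1.76 -0.    1.19  0.35] gw 0.001
[[0.017,0.0,0.0,-0.001,0.003,0.0,-1.0],[0.008,0.0,0.002,0.0,0.0,0.0,-1.0],[0.008,0.0,0.002,0.0,0.0,0.0,-1.0],[0.008,0.0,0.003,0.0,0.0,0.0,-1.0],[0.008,0.0,0.003,0.0,0.0,0.0,-1.0]]
[[0.007,0.0,0.004,0.0,0.0,0.0,-1.0],[0.007,0.0,0.005,0.0,0.0,0.0,-1.0],[0.007,0.0,0.005,0.0,0.0,0.0,-1.0],[0.006,0.0,0.006,0.0,0.0,0.0,-1.0],[0.006,0.0,0.006,0.0,0.0,0.0,-1.0]]
[[0.005,0.0,0.007,0.0,0.0,0.0,-1.0],[0.004,0.0,0.007,0.0,0.0,0.0,-1.0],[0.004,0.0,0.007,0.0,0.0,0.0,-1.0],[0.004,0.0,0.008,0.0,0.0,0.0,-1.0],[0.003,0.0,0.008,0.0,0.0,0.0,-1.0]]
```

jog_arm(
  motion=[
    [0.009,0,0,0,0.003,0,-1],
    [0.008,0,0,0,0,0,-1],
    [0.008,0,0.002,0,0,0,-1],
    [0.008,0,0.002,0,0,0,-1],
    [0.008,0,0.003,0,0,0,-1],
  ],
)

```text
time_s: 6.35
ee_pos: [0.4856, 0.1114, 0.1567]
eef_rot: [-3.14, -0.004, 1.295]
force: [-0.6, -0.4, 1.3]
grip_width: 0.0007
grip_force: 0.7
```

jog_arm(
  motion=[
    [0.008,0,0.003,0,0,0,-1],
    [0.007,0,0.004,0,0,0,-1],
    [0.007,0,0.005,0,0,0,-1],
    [0.007,0,0.005,0,0,0,-1],
    [0.006,0,0.006,0,0,0,-1],
  ],
)

```text
time_s: 6.85
ee_pos: [0.4951, 0.1455, 0.1335]
eef_rot: [-3.141, -0.003, 1.296]
force: [0.5, -0.2, 1.1]
grip_width: 0.0004
grip_force: 0.5
```

jog_arm(
  motion=[
    [0.006,0,0.006,0,0,0,-1],
    [0.005,0,0.007,0,0,0,-1],
    [0.004,0,0.007,0,0,0,-1],
    [0.004,0,0.007,0,0,0,-1],
    [0.004,0,0.008,0,0,0,-1],
  ],
)

```text
time_s: 7.35
ee_pos: [0.5012, 0.1674, 0.0984]
eef_rot: [-3.14, -0.003, 1.295]
force: [0.7, -0.1, -0.3]
grip_width: 0.0008
grip_force: 0.4
```

Run:
```python
from h import *
st()
a=ctrl.camera("side")[90:290,240:480,::-1]
cv2.imwrite("pics/c3.png",cv2.resize(a,(480,400),interpolation=2))
rows([leaf(t,90) for t in np.arange(2.86,3.15,.05)],step=.025)
```

```text
t 7.35 x,s,z [-0.0619  0.0894  0.0984] al 89.8 F [ 0.7 -0.1 -0.3] q [0.25 0.37 1.7  0.   1.08 0.52] gw 0.001
[[0.003,0.0,0.006,-0.003,-0.002,0.0,-1.0],[0.001,0.0,0.005,0.0,0.0,0.0,-1.0],[0.001,0.0,0.005,0.0,0.0,0.0,-1.0],[0.001,0.0,0.005,0.0,0.0,0.0,-1.0],[0.001,0.0,0.006,0.0,0.0,0.0,-1.0]]
[[0.0,0.0,0.005,0.0,0.0,0.0,-1.0]]
```

View pics/c3.png

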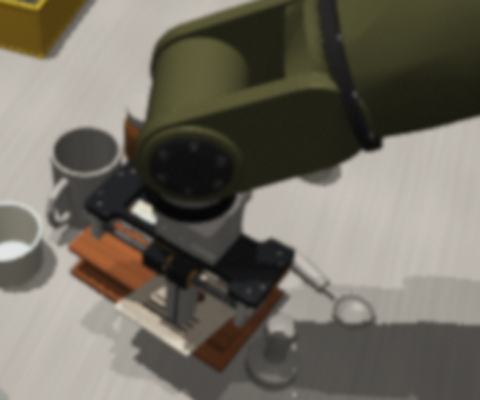

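The leaf is now past upright, with its edge at about (115–190, 305–350) on the landing side and the fingertip pressing on it. I'll press it down slowly and watch the force.

jog_arm(
  motion=[
    [0.003,0,0.006,0,0,0,-1],
    [0.001,0,0.005,0,0,0,-1],
    [0.001,0,0.005,0,0,0,-1],
    [0.001,0,0.005,0,0,0,-1],
    [0.001,0,0.005,0,0,0,-1],
  ],
)

```text
time_s: 7.9
ee_pos: [0.5031, 0.1739, 0.0727]
eef_rot: [-3.141, -0.003, 1.295]
force: [-0.3, -0.2, 1.0]
grip_width: 0.0007
grip_force: 0.3
```

jog_arm(
  motion=[
    [0,0,0.003,0,0,0,-1],
    [0,0,0.002,0,0,0,-1],
    [0,0,0,0,0,0,-1],
  ],
)

```text
time_s: 8.2
ee_pos: [0.503, 0.1739, 0.0679]
eef_rot: [-3.14, -0.003, 1.295]
force: [-0.9, 1.0, -0.5]
grip_width: 0.0003
grip_force: 0.0
```

jog_arm(
  motion=[
    [0,0,0.001,0,0,0,-1],
    [0,0,0,0,0,0,-1],
  ],
)

```text
time_s: 8.4
ee_pos: [0.5031, 0.1739, 0.0671]
eef_rot: [-3.141, -0.003, 1.295]
force: [1.1, 0.2, 0.9]
grip_width: 0.0006
grip_force: 0.0
```

jog_arm(
  motion=[
    [0,0,0.001,0,0,0,-1],
    [0,0,0.001,0,0,0,-1],
    [0,0,0,0,0,0,-1],
  ],
)

```text
time_s: 8.7
ee_pos: [0.5031, 0.1739, 0.065]
eef_rot: [-3.141, -0.003, 1.296]
force: [-0.2, 0.3, -0.0]
grip_width: 0.0007
grip_force: 0.0
```

jog_arm(
  motion=[
    [0,0,0.001,0,0,0,-1],
    [0,0,0,0,0,0,-1],
  ],
)

```text
time_s: 8.9
ee_pos: [0.5031, 0.1739, 0.064]
eef_rot: [-3.14, -0.003, 1.295]
force: [-0.3, -0.2, 0.3]
grip_width: 0.0009
grip_force: 0.0
```

jog_arm(
  motion=[
    [0,0,0.001,0,0,0,-1],
    [0,0,0,0,0,0,-1],
  ],
)

```text
time_s: 9.1
ee_pos: [0.503, 0.1739, 0.063]
eef_rot: [-3.14, -0.003, 1.296]
force: [0.6, 0.9, -0.3]
grip_width: 0.0006
grip_force: 0.0
```

jog_arm(
  motion=[
    [0,0,0.001,0,0,0,-1],
    [0,0,0,0,0,0,-1],
  ],
)

```text
time_s: 9.3
ee_pos: [0.5031, 0.174, 0.0623]
eef_rot: [-3.141, -0.003, 1.296]
force: [-1.1, -0.4, 3.0]
grip_width: 0.0006
grip_force: 1.5
```

jog_arm(
  motion=[
    [0,0,0.0005,0,0,0,-1],
    [0,0,0,0,0,0,-1],
  ],
)

```text
time_s: 9.5
ee_pos: [0.5032, 0.174, 0.0622]
eef_rot: [-3.141, -0.003, 1.296]
force: [-2.3, -2.1, 8.3]
grip_width: 0.0008
grip_force: 4.4
```

The contact force is rising at z = 0.062, so the leaf is flat against its stop. I'll lift straight up and check.

jog_arm(
  motion=[
    [0,0,-0.005,0,0,0,-1],
    [0,0,-0.02,0,0,0,-1],
    [0,0,-0.04,0,0,0,-1],
    [0,0,-0.04,0,0,0,-1],
    [0,0,-0.04,0,0,0,-1],
  ],
)

```text
time_s: 10.0
ee_pos: [0.5028, 0.1734, 0.2082]
eef_rot: [-3.14, -0.003, 1.296]
force: [0.6, 0.5, 0.2]
grip_width: 0.0003
grip_force: 0.0
```

jog_arm(
  motion=[
    [-0.01,-0.04,-0.03,0,0,0,-1],
    [-0.01,-0.04,-0.03,0,0,0,-1],
    [-0.01,-0.04,-0.02,0,0,0,-1],
    [-0.01,-0.04,0,0,0,0,-1],
    [0,0,0,0,0,0,-1],
  ],
)

```text
time_s: 10.5
ee_pos: [0.3371, 0.1783, 0.2867]
eef_rot: [3.141, -0.005, 1.297]
force: [0.1, 0.5, 0.0]
grip_width: 0.0007
grip_force: 0.0
```

Run:
```python
from h import *
st()
a=ctrl.camera("side")[90:290,200:440,::-1];t=ctrl.camera("top")[130:320,230:430,::-1]
cv2.imwrite("pics/c4.png",np.hstack([cv2.resize(a,(400,400),interpolation=2),cv2.resize(t,(400,400),interpolation=2)]))
```

```text
t 10.5 x,s,z [-0.2228  0.0554  0.2867] al 89.7 F [0.1 0.5 0. ] q [ 0.39 -0.15  1.82  0.    1.47  0.66] gw 0.001
```

View pics/c4.png

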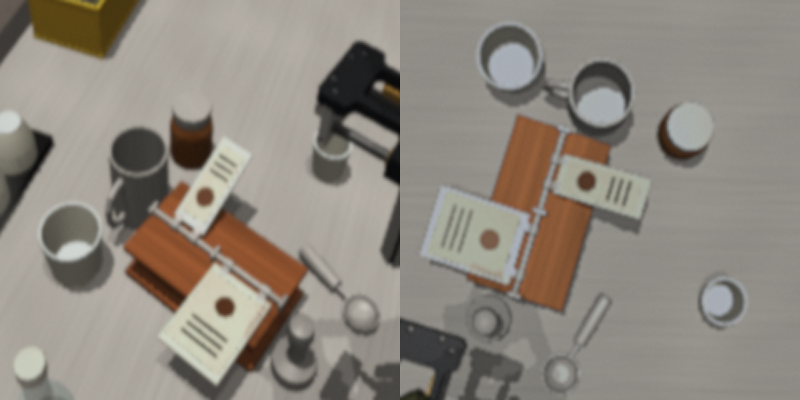

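The wide leaf lies flat on the landing side, at (475,235) in the right half. The narrow leaf and the bystanders are where they were, and the arm is clear.

```bash
python3 -c "
from station import ctrl
print(ctrl.hand_in())"
```

```text
the job is handed in; nothing more can be done
None
```

The wide leaf is turned over and lies flat on the landing side, the narrow leaf and the things on the bar look unmoved in the last pictures, and the job is handed in; the hand-in gave no verdict.

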